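# Scoop terracotta fragments into the sample tub

## Task

The scoop is parked with its handle under the wooden bridge, so only its bowl can be reached: draw it right out, set it down flat on the bench clear of the bridge and let go. Then take it up again, scoop at least three of the four terracotta fragments from the wooden tray and tip them into the white tub without touching them with the gripper; any other stays in the tray. Finally lay the empty scoop upright along the middle of the narrow beam of its dark wooden rest, leaving the tub standing and the other things on the bench where they are.

Things in the scene. Friction and masses are not known exactly. Their poses are not given: they have to be found in the camera images.
- riser: low wooden bench bridge, fixed, 320 (x) x 160 (y) x 113 high, its board's underside 95 above the bench, a leg at each x end, plaster and gilt ornaments on top up to 220 high. Origin: centre of its footprint at bench level; it is open along its own y: the scoop sticks out of its -y side, whose edge is at y = -80
- scoop: aluminium scoop, 150 g. Bowl 68 (x) x 85 (y) x 35 high, floor 2, walls 3, open on top and at the nose (-y), where 18 of floor stand free as a lip (side walls y = -24 to +42). Origin: centre of the bowl's underside, z up. Blue level handle, 20 wide (x) x 18 high, above and behind the bowl, y = +38 to +145, its middle 66 above the underside, on a 20 wide upright at y = +41. Balances empty at y = +22
- scoop_grip (a point): where to hold the handle of the scoop: middle of the bar, 65 behind the bowl's centre (y = +65), 66 above its underside; axes as the scoop's
- scoop_end (a point): far end of the scoop's handle, y = +145, 66 above its underside
- scoop_nose (a point): middle of the scoop's front lip, at its underside, y = -42.5
- tray: light wooden trough, fixed, 35 high, 86 wide (x); walls and floor 5 thick; inside floor 76 (x) x 220 (y). Origin: centre of that floor in plan, at the underside; length along its y. The -y end wall leans outward by 45 degrees from its foot at y = -110 (rim at y = -140), the others are upright. The fragments lie in the -y half, the +y end is free for the scoop
- chunk0: terracotta fragment, a faceted lump 28 across and 26 high, 20 g, in the tray. Origin: its centre
- chunk1: terracotta fragment, a faceted lump 28 across and 26 high, 20 g, in the tray. Origin: its centre
- chunk2: terracotta fragment, a faceted lump 28 across and 26 high, 20 g, in the tray. Origin: its centre
- chunk3: terracotta fragment, a faceted lump 28 across and 26 high, 20 g, in the tray. Origin: its centre
- tub: round white plastic tub, open at the top, loose, rim 116 outside diameter, 70 high, walls 4. Origin: centre of its underside
- rest: dark wooden scoop rest, fixed: a foot 90 x 150 x 8 carrying a narrow level beam 40 wide (x) x 130 long (y), whose top is 45 above the bench. Origin: centre of its underside, length along its y
- rest_top (a point): middle of the top of the rest's beam, 45 above the bench; axes as the rest's
- brush_pot: yellow pot of brushes, 80 dia, bystander. Origin: centre of its underside
- steel_can: steel can of brushes, 68 dia, bystander. Origin: centre of its underside
- blue_bowl: blue plastic bowl, 100 dia x 45 high, bystander. Origin: centre of its underside
- scroll: white plaster double scroll, 130 x 70 x 71 high, bystander. Origin: centre of its underside
- glue: white glue bottle, 52 dia x 130 high, bystander. Origin: centre of its underside
- spatula: spatula lying flat, bystander. Origin: centre of its underside, at mid length
Not all that is in view belongs to the job. What is shaped like the scoop but green is not meant. What is shaped like the tub but red is not meant.

How it is judged:
By the outcome, as a careful person would: the job done as asked, in the order asked, and still so for the second after the job is handed in, with the robot touching nothing.
It also fails if it takes over 72 s, if anything falls off the work surface, if the arm or the gripper's body presses on something with over 40 N, if the wrist force passes 120 N, or if a joint passes its speed limit or range.

## Robot

A 6-joint arm with a two-finger parallel gripper is mounted at the origin on the work surface. World frame = base frame: x ahead of the robot, y to its left, z up, the work surface at z = 0. Lengths are in m, angles in rad, forces in N, time in s.
With the tool pointing down it reaches from about 0.35 to 1 m from the base axis. Payload 7.1 kg.
Tool frame: the origin (TCP) lies midway between the tips of the shut fingers; the grasp point (between the pads) lies robot.grip_point_offset behind it (robot.grip_point_offset is the distance from the TCP to the grasp point, in m); z points along the fingers, y is the line along which they close (so a half turn about z gives the same grasp; the last joint's range is limited). The gripper opens to 85 mm and grips with 20 to 120 N. Pads are 22 mm wide; open, the fingers measure 114 mm over their backs; the gripper's body (76 mm by 85 mm) begins 54 mm behind the grasp point. The pads swing forward as they close: fully open they stand 13 mm farther back than shut.
Start: joints at [-1.143, 0.423, 1.63, -0, 1.089, -0.019], TCP at [0.27, -0.564, 0.231] pointing down, gripper open.
Joint ranges: [-3, 3], [-0.9, 2.11], [0.09, 2.58], [-1.31, 4.45], [0.11, 2.69], [-2.54, 2.54]. Speed limits (rad/s): [2.39, 2.39, 3.01, 3.14, 3.14, 3.14].

## Interface

Orientations are given as a unit quaternion [w, x, y, z].
In Python, from rig import robot gives the robot as it stands. The module is installed in compiled form; this text tells all that it offers.
- The arm moves only by the shell command python3 -m handwheel 'ROWS' [FORCE]. ROWS is JSON, a list of rows, each a list of 7 numbers: the shift along the tool's x, y, z in mm, then the turn, a rotation vector about the tool's x, y, z in degrees, then the closure, from -1 (fully open) to 1 (shut). A call has 1 to 20 rows; each row is the pose to reach, as a shift and turn from the pose commanded when the call began, along the tool's axes at that moment; what a row does not reach only later rows make up. A row lasts 1/8 s, in which the tool goes at most 62.5 mm and 10.7 degrees, less where a joint would pass 70% of its speed; a pose out of reach is approached as far as the arm can. A call with a gripper value outside its range is refused whole. The fingers move at their own pace and stop on an object; FORCE is the grip in N (left out, the last holds). Time passes only in rows, so rows that repeat a pose let the fingers close. It gives the time, the measured TCP pose, the force, the opening and the grip force at its end, in the units of the state.
- robot.observe(): the state, without advancing time (a new reading comes with each control period).
- robot.camera(name): name is "scene" or "top" or "wrist"; returns (picture, depth): 480x640x3 uint8, blue, green, red; 480x640 float32, m along the optical axis (not along the pixel's ray), 0 where there is no reading.
- robot.calibration(name): a dict with "fov_y" (degrees; the focal length in pixels is half the picture's height over the tangent of half this angle, whatever the lens; pixels are square), "cx", "cy" (the principal point, pixels), "view" (4x4, takes a point from world to camera coordinates). Camera axes: x right, y up, looking along -z (the intrinsics and any distortion apply to the point x, -y, -z); pixel columns grow to the right and rows downward; lengths in m; the calibration is good to about 2 mm. A picture is of the moment at which its call begins: read the wrist's pose just before it. calibration takes no time and is no camera call; for the wrist camera it gives the pose at the moment of the call.
- robot.hand_in(): hands the job in; it is judged then, once.
The state is a dict: "t": time; "joint_pos": joint angles; "qd": joint speeds; "joint_torque": joint torques, N m; "position": TCP position; "eef_rot": TCP orientation; "wrist_force": force on the tool from outside, world axes, zero at the start; "torque": the same for the moment, N m; "width": finger opening in m; "grasp_force": force on a finger pad.
Only numpy, scipy, OpenCV 4.12 (cv2) and the standard library are available. Lean on these libraries where they do the work, as an engineer would, in place of code of your own. Each camera call takes 0.05 s, during which the arm holds its last target. There are 200 camera calls.

## Working session

There is one attempt and no reset: what is moved stays moved. The work goes in short steps, Python scripts to look and compute and a shell command to move; the robot and the scene stay as the last step left them, time stands still between calls to the robot, and variables do not carry over. Pictures are saved under pics/ and viewed, at most 10 in all, crops included, and the job is handed in when it is done.

```bash
mkdir -p pics; cat > h.py <<'E'
import numpy as np,cv2
from rig import robot
def cam(n):
    c=robot.calibration(n); im,d=robot.camera(n); return im,d,c
def pts(d,c):
    h,w=d.shape; f=h/2/np.tan(np.radians(c['fov_y'])/2)
    v,u=np.mgrid[:h,:w]; P=np.stack([(u-c['cx'])/f*d,-(v-c['cy'])/f*d,-d,np.ones_like(d)],-1)
    return (P@np.linalg.inv(np.array(c['view'])).T)[...,:3]
def proj(p,c,h=480):
    f=h/2/np.tan(np.radians(c['fov_y'])/2); q=np.array(c['view'])@np.append(p,1)
    return c['cx']+f*q[0]/-q[2], c['cy']-f*q[1]/-q[2]
E
python3 - <<'E'
from h import *
o=robot.observe();print(o, robot.grip_point_offset)
for n in('top','scene'):
    im,d,c=cam(n);cv2.imwrite(f'pics/{n}0.png',im);np.savez(f'{n}0.npz',im=im,d=d,**{k:np.array(v) for k,v in c.items() if k in('fov_y','cx','cy','view')});print(n,{k:(v if k!='view' else np.round(v,3).tolist()) for k,v in c.items()},(d==0).mean())
E
```

```text
{'t': 0.0, 'joint_pos': array([-1.14300396e+00,  4.23845424e-01,  1.63068892e+00,  1.05432859e-05,
        1.08859399e+00, -1.90110546e-02]), 'qd': array([ 0.00103703, -0.00120383, -0.00102776, -0.00065467,  0.00036208,
        0.00260556]), 'joint_torque': array([-3.46432134e-03, -5.57383275e+01, -2.81743169e+01, -7.62428431e-05,
        7.51857238e-03, -1.70140322e-05]), 'position': array([ 0.2698468 , -0.56314099,  0.23054325]), 'eef_rot': array([-7.52804047e-04,  9.75149705e-01,  2.21545621e-01, -1.51277231e-04]), 'wrist_force': array([ 0.68464072,  0.63613804, -0.2013337 ]), 'torque': array([ 0.03484135, -0.00608909,  0.00151593]), 'grasp_force': 0.0, 'width': 0.0853390176673498} 0.0187
top {'fov_y': 46.18386400265784, 'cx': 315.9391673297552, 'cy': 246.21203617933622, 'view': [[-0.014, -1.0, -0.008, 0.029], [0.996, -0.015, 0.086, -0.486], [-0.087, -0.006, 0.996, -1.297], [0.0, 0.0, 0.0, 1.0]]} 0.003942057291666667
scene {'fov_y': 54.496858094553104, 'cx': 315.3577250812812, 'cy': 235.39057252477227, 'view': [[-0.078, 0.997, -0.005, 0.027], [-0.656, -0.047, 0.753, 0.241], [0.751, 0.062, 0.658, -1.385], [0.0, 0.0, 0.0, 1.0]]} 0.0037662760416666665
```

View pics/top0.png

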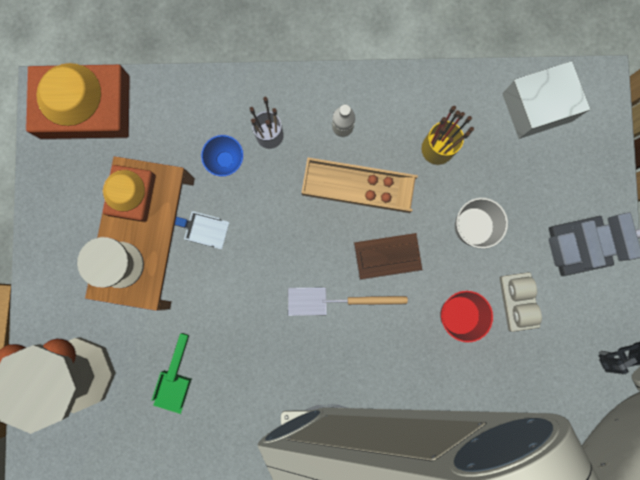

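View pics/scene0.png

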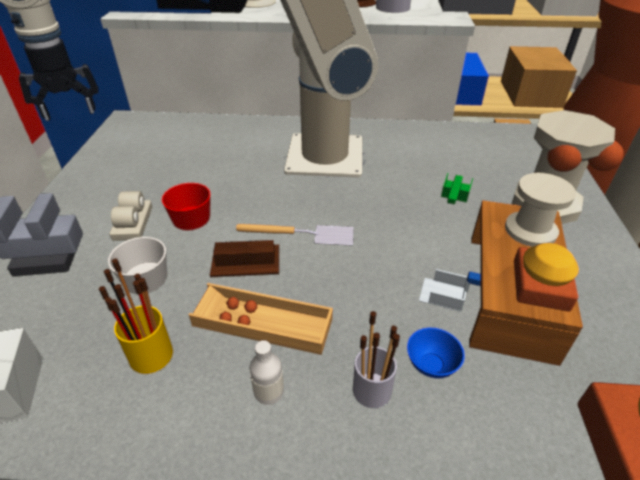

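The top view (x up, y left) shows the scoop bowl at (207,230) right of the bridge, tray at (360,185) with the fragments at (380,188), tub at (482,223) and rest at (388,255). The green scoop at (172,375) and red tub at (466,316) are decoys. The scene view confirms this layout.

```bash
python3 - <<'E'
from h import *
def load(n):
    z=np.load(f'{n}0.npz');c={k:z[k] for k in('fov_y','cx','cy','view')};c={k:(float(v) if v.ndim==0 else v) for k,v in c.items()};return z['im'],z['d'],c
im,d,c=load('top');P=pts(d,c)
def box(n,u0,v0,u1,v1,zlo,zhi,extra=None):
    m=np.zeros(d.shape,bool);m[v0:v1,u0:u1]=1;m&=(d>0)&(P[...,2]>zlo)&(P[...,2]<zhi)
    if extra is not None:m&=extra
    Q=P[m];r=cv2.minAreaRect(Q[:,:2].astype(np.float32)*1000);print(n,len(Q),'rect c',np.round(r[0],1),'size',np.round(r[1],1),'ang',round(r[2],2),'z',np.round(np.percentile(Q[:,2],[2,50,98])*1000,1));return Q
hsv=cv2.cvtColor(im,cv2.COLOR_BGR2HSV)
print('bench z',np.round(P[[300,200,140,400],[250,260,300,220]]*1000,1))
tr=(hsv[...,0]<25)&(hsv[...,1]>50)
box('tray rim',295,150,425,220,.028,.045,tr)
box('tray all',295,150,425,220,.012,.045,tr)
box('rest top',350,230,428,282,.038,.055)
box('rest all',350,230,428,282,.004,.055)
Q=box('tub rim',450,192,512,252,.062,.08)
(x,y),r=cv2.minEnclosingCircle(Q[:,:2].astype(np.float32)*1000);print('tub circ',x,y,r)
box('riser top',80,155,195,312,.105,.121,tr)
box('scoop',185,205,232,252,.006,.05,hsv[...,1]<90)
box('scoop rim',185,205,232,252,.028,.045,hsv[...,1]<90)
box('scoop all',185,205,232,252,.0015,.05,(hsv[...,1]<60)&(hsv[...,2]>185))
box('handle blue',172,210,195,240,.03,.09,(hsv[...,0]>95)&(hsv[...,1]>120))
ch=(hsv[...,0]<12)&(hsv[...,1]>120)&(hsv[...,2]<170)
m=np.zeros(d.shape,np.uint8);m[165:210,360:400]=ch[165:210,360:400]
n,l,s,ce=cv2.connectedComponentsWithStats(m)
for i in range(1,n):
    if s[i,4]>15: print('chunk',s[i],np.round(P[l==i].mean(0)*1000,1))
box('grey machine',540,200,640,280,.03,.4)
box('red',440,290,495,345,.05,.09)
E
python3 -c "
import cv2;im=cv2.imread('pics/top0.png')
a=cv2.resize(im[150:260,165:255],None,fx=4,fy=4,interpolation=2);b=cv2.resize(im[150:260,295:400],None,fx=4,fy=4,interpolation=2)
cv2.imwrite('pics/crop1.png',cv2.hconcat([a,b]))"
```

```text
bench z [[ 3.630e+02  1.796e+02  8.000e-01]
 [ 6.015e+02  1.547e+02 -3.000e-01]
 [ 7.459e+02  5.690e+01  3.000e+00]
 [ 1.324e+02  2.505e+02  5.000e-01]]
tray rim 862 rect c [658.4 -90.4] size [271.3 149.1] ang 80.17 z [28.3 32.2 38.3]
tray all 1637 rect c [659.5 -92.1] size [274.5 152. ] ang 80.17 z [13.3 28.6 37.3]
rest top 953 rect c [ 461.9 -146.4] size [ 40.1 130.2] ang 7.97 z [39.  43.4 48.5]
rest all 2181 rect c [ 463.3 -150.2] size [178.8 116.2] ang 89.12 z [ 4.2 10.9 47.8]
tub rim 339 rect c [ 529.5 -352.8] size [113.4 114.5] ang 53.23 z [62.5 67.4 73.3]
tub circ 529.9877319335938 -352.7215576171875 58.31862258911133
riser top 6023 rect c [515.6 419.1] size [161.7 319.6] ang 79.55 z [106.3 111.4 116.6]
scoop 243 rect c [528.8 277.8] size [94.4 93.7] ang 83.62 z [ 6.3 29.  45. ]
scoop rim 125 rect c [531.  289.5] size [68. 68.] ang 74.31 z [28.6 33.4 41.9]
scoop all 331 rect c [530.3 279.4] size [86.5 70.1] ang 74.48 z [ 1.6  3.2 35.2]
handle blue 85 rect c [542.3 327.8] size [24.3 16.7] ang 74.18 z [68.  73.2 76.9]
chunk [368 175   9   9  61] [ 642.1 -112.4   27.3]
chunk [384 177   9   9  59] [ 637.2 -149.2   26.2]
chunk [366 191   9   9  63] [ 605.1 -106.5   27.1]
chunk [382 193   9   9  63] [ 599.7 -143.6   27. ]
grey machine 3614 rect c [ 482.2 -614.5] size [116.8 200.3] ang 11.55 z [ 31.1 111.5 141.7]
red 535 rect c [ 320.1 -311.9] size [115.  113.3] ang 88.44 z [50.8 65.6 72.1]
```

View pics/crop1.png

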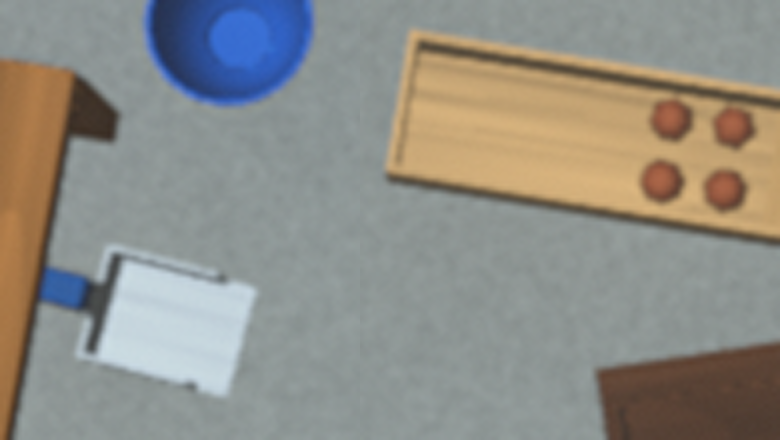

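```bash
cat >> h.py <<'E'
from scipy.spatial.transform import Rotation as R
def Rt(yaw,pitch=0,roll=0):  # tool x heading (deg), tool z down; then pitch about tool y
    a=np.radians(yaw);x=np.array([np.cos(a),np.sin(a),0]);z=np.array([0,0,-1.]);y=np.cross(z,x)
    return R.from_matrix(np.stack([x,y,z],1))*R.from_euler('yx',[pitch,roll],degrees=True)
def plan(*targets):  # (pos mm, yaw[,pitch]) -> rows relative to the present pose
    o=robot.observe();p=o['position']*1000;q=R.from_quat(np.roll(o['eef_rot'],-1))
    print('t',round(o['t'],2),'pos',p.round(1),'w',round(o['width']*1000,1),'yaw',np.degrees(np.arctan2(*q.as_matrix()[1::-1,0])).round(1),'F',o['wrist_force'].round(1))
    for t in targets:
        s=q.inv().apply(np.array(t[0])-p);r=(q.inv()*Rt(*t[1:])).as_rotvec(degrees=True)
        print(s.round(1).tolist(),r.round(1).tolist(),'rows',np.linalg.norm(s)/62.5,np.linalg.norm(r)/10.7)
E
python3 -c "
from h import *
plan(((528,274,230),74.4),((528,274,2),74.4))"
```

```text
t 0.1 pos [ 269.9 -563.2  230.6] w 85.2 yaw 25.6 F [0.1 0.9 0.3]
[594.5, -643.5, 1.5] [-0.1, -0.0, -48.8] rows 14.017113577685038 4.560678100370144
[594.5, -643.1, 229.5] [-0.1, -0.0, -48.8] rows 14.486474817808238 4.560678100370144
```

```bash
python3 -m handwheel '[[594,-643,1,0,0,-49,-1],[594,-643,1,0,0,-49,-1],[594,-643,1,0,0,-49,-1],[594,-643,1,0,0,-49,-1],[594,-643,1,0,0,-49,-1],[594,-643,1,0,0,-49,-1],[594,-643,1,0,0,-49,-1],[594,-643,1,0,0,-49,-1],[594,-643,1,0,0,-49,-1],[594,-643,1,0,0,-49,-1],[594,-643,1,0,0,-49,-1],[594,-643,1,0,0,-49,-1],[594,-643,1,0,0,-49,-1],[594,-643,1,0,0,-49,-1],[594,-643,1,0,0,-49,-1],[594,-643,1,0,0,-49,-1]]' 40
python3 - <<'E'
from h import *
im,d,c=cam('wrist');cv2.imwrite('pics/w1.png',im);P=pts(d,c)
hsv=cv2.cvtColor(im,cv2.COLOR_BGR2HSV)
m=(d>0)&(P[...,2]>.028)&(P[...,2]<.045)&(hsv[...,1]<90)&(np.hypot(P[...,0]-.53,P[...,1]-.285)<.08)
print(cv2.minAreaRect((P[m][:,:2]*1000).astype(np.float32)),m.sum())
m=(d>0)&(P[...,2]>.06)&(P[...,2]<.085)&(hsv[...,1]>110)&(hsv[...,0]>95)&(hsv[...,0]<125)
if m.any(): print(cv2.minAreaRect((P[m][:,:2]*1000).astype(np.float32)),m.sum())
plan(((528,274,30),74.4),((528,274,2),74.4))
E
```

```text
t: 2.1
position: [0.5272, 0.2727, 0.2296]
eef_rot: [-0.0, 0.795, 0.606, -0.001]
wrist_force: [-0.8, 0.6, 0.5]
width: 0.0854
grasp_force: 0.0
((533.2536010742188, 286.57318115234375), (67.43586730957031, 68.12936401367188), 74.24142456054688) 847
((544.2192993164062, 322.859619140625), (15.670912742614746, 18.300029754638672), 74.97427368164062) 543
t 2.15 pos [527.2 272.1 229.8] w 85.7 yaw 74.6 F [ 1.  -0.3 -0.2]
[2.3, 0.4, 199.8] [-0.1, 0.1, 0.2] rows 3.1967594372647947 0.019653939556264346
[2.3, 0.5, 227.8] [-0.1, 0.1, 0.2] rows 3.6447382822954957 0.019653939556264346
```

View pics/w1.png

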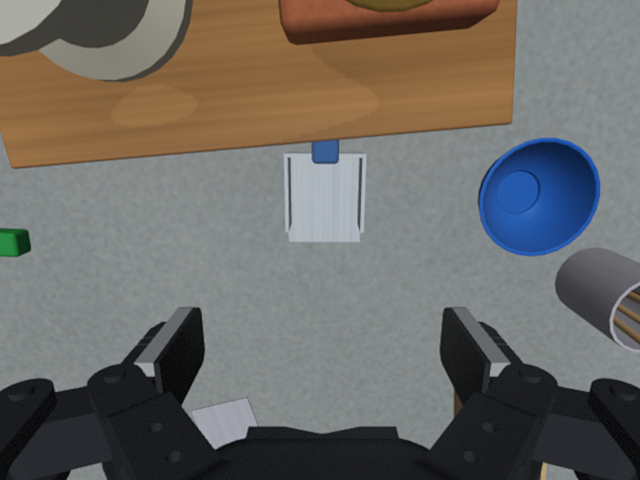

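The wrist view shows the bowl at (325,198) square between the fingers, with the handle at (325,150) going under the board; the yaw agrees.

```bash
python3 -m handwheel '[[1,2,60,0,0,0,-1],[1,2,120,0,0,0,-1],[1,2,180,0,0,0,-1],[1,2,215,0,0,0,-1],[1,2,227,0,0,0,-1],[1,2,227,0,0,0,-1],[1,2,227,0,0,0,1],[1,2,227,0,0,0,1],[1,2,227,0,0,0,1],[1,2,227,0,0,0,1],[1,2,227,0,0,0,1]]' 40
```

```text
t: 3.52
position: [0.5314, 0.2738, 0.0054]
eef_rot: [0.0, 0.795, 0.606, 0.002]
wrist_force: [0.2, -1.4, 8.5]
width: 0.0672
grasp_force: 45.9
```

```bash
python3 -m handwheel '[[0,0,-3,0,0,0,1],[-15,0,-4,0,0,0,1],[-45,0,-4,0,0,0,1],[-80,0,-4,0,0,0,1],[-115,0,-4,0,0,0,1],[-150,0,-4,0,0,0,1],[-170,0,-4,0,0,0,1],[-170,0,-4,0,0,0,1]]'; python3 - <<'E'
from h import *
im,d,c=cam('top');cv2.imwrite('pics/t2.png',cv2.resize(im[130:330,80:330],None,fx=3,fy=3))
plan()
E
```

```text
t: 4.53
position: [0.4844, 0.1082, 0.0074]
eef_rot: [-0.0, 0.796, 0.605, -0.0]
wrist_force: [0.6, 0.7, -1.9]
width: 0.0672
grasp_force: 45.1
t 4.58 pos [485.2 109.1   7.5] w 67.4 yaw 74.5 F [ 0.3 -0.4 -1.4]
```

View pics/t2.png

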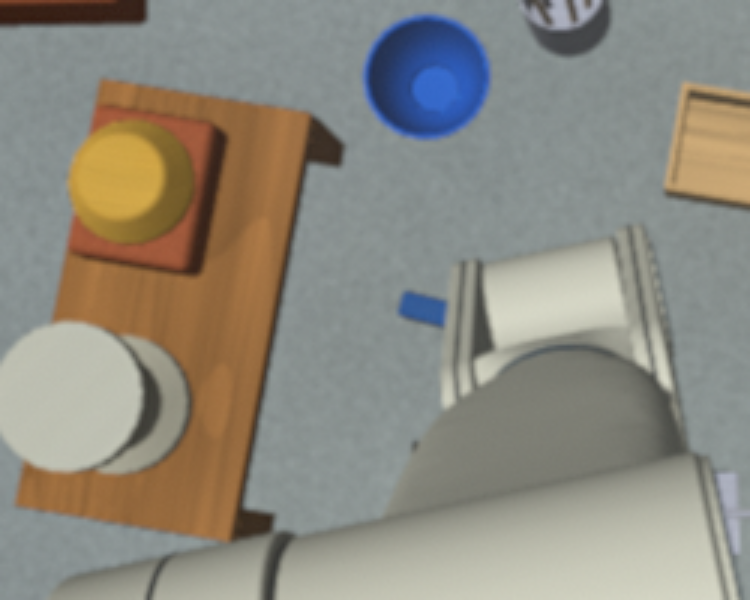

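The handle end at (402,300) is now well clear of the bridge edge (300,300). I'll lower, release and rise.

```bash
python3 -m handwheel '[[0,0,3,0,0,0,1],[0,0,4,0,0,0,1],[0,0,4,0,0,0,-1],[0,0,4,0,0,0,-1],[0,0,4,0,0,0,-1],[0,0,4,0,0,0,-1],[0,0,-40,0,0,0,-1],[0,0,-100,0,0,0,-1],[0,0,-160,0,0,0,-1],[0,0,-200,0,0,0,-1],[0,0,-200,0,0,0,-1]]'; cat >> h.py <<'E'
def scoop(P,hsv,c0,dz=0):
    near=np.hypot(P[...,0]-c0[0],P[...,1]-c0[1])<.2
    b=near&(hsv[...,1]>110)&(hsv[...,0]>95)&(hsv[...,0]<125)&(P[...,2]>.068+dz)&(P[...,2]<.082+dz)
    r=near&(hsv[...,1]<70)&(P[...,2]>.029+dz)&(P[...,2]<.042+dz)
    for n,m in(('bar',b),('rim',r)):
        if m.sum()>5:
            k=np.zeros(m.shape,np.uint8);k[m]=1;_,l,s,_=cv2.connectedComponentsWithStats(k)
            i=1+s[1:,4].argmax();Q=P[m if n=='rim' else l==i]*1000
            a=cv2.minAreaRect(Q[:,:2].astype(np.float32));print(n,np.round(a[0],1),np.round(a[1],1),round(a[2],2),'z',np.median(Q[:,2]).round(1),len(Q))
E
python3 - <<'E'
from h import *
im,d,c=cam('wrist');cv2.imwrite('pics/w3.png',im);P=pts(d,c)
scoop(P,cv2.cvtColor(im,cv2.COLOR_BGR2HSV),(.49,.15))
plan()
E
```

```text
t: 5.95
position: [0.487, 0.1099, 0.2106]
eef_rot: [0.002, 0.795, 0.606, 0.003]
wrist_force: [-0.2, 0.1, -0.1]
width: 0.0857
grasp_force: 0.0
bar [510.3 201.6] [103.   18.8] 75.34 z 73.6 4836
rim [489.6 123.2] [66.7 68.2] 75.24 z 33.6 943
t 6.0 pos [485.6 109.6 208.5] w 85.4 yaw 74.6 F [-0.1  0.2 -0.6]
```

```bash
python3 -c "
from h import *
plan(((645,-100,250),80))"; python3 -m handwheel '[[-30,60,-20,0,0,-3,-1],[-80,120,-40,0,0,-5,-1],[-130,190,-40,0,0,-5,-1],[-160,210,-40,0,0,-5,-1],[-160,210,-40,0,0,-5,-1],[-160,210,-40,0,0,-5,-1]]'; cat > tray.py <<'E'
from h import *
im,d,c=cam('wrist');cv2.imwrite('pics/w4.png',im);P=pts(d,c)
hsv=cv2.cvtColor(im,cv2.COLOR_BGR2HSV)
w=(hsv[...,0]<25)&(hsv[...,1]>50)&(d>0)&(np.abs(P[...,0]-.64)<.12)&(np.abs(P[...,1]+.08)<.19)
m=w&(P[...,2]>.030)&(P[...,2]<.042)
k=np.zeros(m.shape,np.uint8);k[m]=1;Q=P[m]*1000;print(len(Q),cv2.minAreaRect(Q[:,:2].astype(np.float32)))
for z in (cv2.MORPH_OPEN,):
    _,l,s,_=cv2.connectedComponentsWithStats(k);i=1+s[1:,4].argmax();Q=P[l==i]*1000;print('biggest',len(Q),cv2.minAreaRect(Q[:,:2].astype(np.float32)),'z',np.median(Q[:,2]))
ch=(hsv[...,0]<12)&(hsv[...,1]>120)&(P[...,2]>.008)&(P[...,2]<.04)&(np.abs(P[...,0]-.64)<.1)&(np.abs(P[...,1]+.1)<.14)
k=np.zeros(m.shape,np.uint8);k[ch]=1;n,l,s,_=cv2.connectedComponentsWithStats(k)
for i in range(1,n):
    if s[i,4]>40: print('chunk',s[i],np.round(P[l==i].mean(0)*1000,1))
plan()
E
python3 tray.py
```

```text
t 6.0 pos [485.6 109.6 208.5] w 85.4 yaw 74.6 F [-0.1  0.2 -0.6]
[-159.7, 209.4, -41.1] [0.2, -0.1, -5.4] rows 4.264919834567341 0.5050579709340308
t: 6.75
position: [0.6443, -0.1014, 0.245]
eef_rot: [-0.001, 0.769, 0.639, -0.001]
wrist_force: [-1.3, -0.3, 0.6]
width: 0.0851
grasp_force: 0.0
5291 ((670.8589477539062, -112.29753112792969), (305.23455810546875, 173.14617919921875), 79.58216857910156)
biggest 4815 ((632.0499877929688, -82.77656555175781), (261.12939453125, 86.23811340332031), 79.5273208618164) z 33.55966945360983
chunk [273 207  27  25 508] [ 609.4 -106.7   25.7]
chunk [314 206  26  26 489] [ 645.6 -113.1   25.6]
chunk [276 245  25  24 450] [ 603.6 -143.    25.5]
chunk [316 244  24  25 431] [ 640.6 -149.1   25.4]
t 6.8 pos [ 643.8 -100.2  245.3] w 85.3 yaw 79.6 F [-0.2  1.  -0.3]
```

View pics/w4.png

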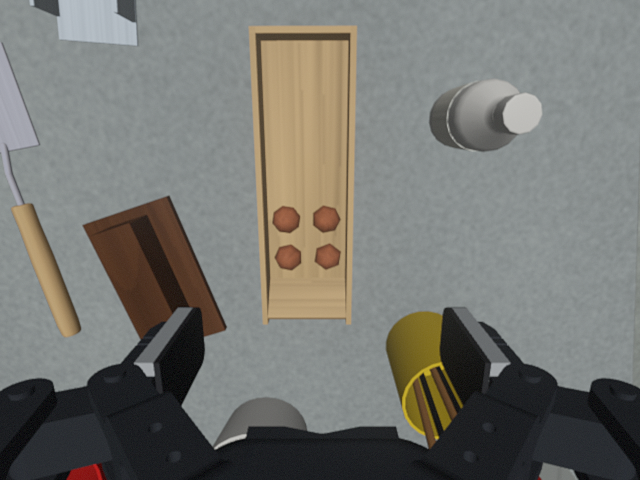

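Wrist view: tray upright in the picture centre, four fragments at (286,219), (326,219), (288,257), (328,257), and the ramp end at the bottom (308,300). The chunk sizes, the 86 mm tray width and ±18 mm lateral chunk offsets all fit the description.

```bash
python3 -c "
from h import *
plan(((503.6,176,140),75.3),((503.6,176,48),75.3))"
```

```text
t 6.8 pos [ 643.8 -100.2  245.3] w 85.3 yaw 79.6 F [-0.2  1.  -0.3]
[246.2, -187.6, 106.1] [-0.2, -0.0, 4.3] rows 5.235008222101189 0.39793147180011257
[246.1, -187.3, 198.1] [-0.2, -0.0, 4.3] rows 5.876558593514121 0.39793147180011257
```

```bash
python3 -m handwheel '[[45,-34,10,0,0,1,-1],[92,-70,30,0,0,2,-1],[140,-107,50,0,0,4,-1],[190,-145,80,0,0,4,-1],[235,-180,100,0,0,4,-1],[246,-187,120,0,0,4,-1],[246,-187,170,0,0,4,-1],[246,-187,197,0,0,4,-1],[246,-187,197,0,0,4,-1],[246,-187,197,0,0,4,1],[246,-187,197,0,0,4,1],[246,-187,197,0,0,4,1],[246,-187,197,0,0,4,1],[246,-187,197,0,0,4,1],[246,-187,197,0,0,4,1],[246,-187,197,0,0,4,1],[246,-187,197,0,0,4,1]]' 100; python3 -c "
from h import *
plan(((503.6,176,160),75.3),((656.5,49,160),79.5,4),((656.5,49,60),79.5,4))"
```

```text
t: 8.93
position: [0.5059, 0.1752, 0.0513]
eef_rot: [0.0, 0.79, 0.613, 0.0]
wrist_force: [-0.8, -0.6, 8.4]
width: 0.0183
grasp_force: 97.0
t 8.93 pos [505.9 175.2  51.3] w 18.3 yaw 75.6 F [-0.8 -0.6  8.4]
[0.3, -2.4, -108.7] [0.1, -0.0, 0.3] rows 1.7395747175180236 0.02798772351494493
[-84.7, 177.3, -108.6] [0.2, 4.0, -3.9] rows 3.592135637854732 0.5207073382387531
[-84.7, 177.2, -8.6] [0.2, 4.0, -3.9] rows 3.1461459589869345 0.5207073382387531
```

```bash
python3 -m handwheel '[[0,0,-10,0,0,0,1],[0,0,-60,0,0,0,1],[0,0,-110,0,0,0,1],[0,0,-110,0,0,0,1],[0,0,-110,0,0,0,1]]'; python3 - <<'E'
from h import *
im,d,c=cam('wrist');cv2.imwrite('pics/w5.png',im);P=pts(d,c)
plan(((656.5,49,160),79.5,4),((656.5,49,63),79.5,4))
E
```

```text
t: 9.55
position: [0.5049, 0.1749, 0.1601]
eef_rot: [-0.0, 0.79, 0.613, -0.0]
wrist_force: [-0.1, 0.6, -2.2]
width: 0.0181
grasp_force: 98.0
t 9.6 pos [504.4 174.8 159.3] w 18.4 yaw 75.6 F [-0.2 -0.5 -1.7]
[-84.0, 178.6, -0.9] [0.0, 4.1, -3.9] rows 3.1576021767044744 0.5263354406525446
[-83.9, 178.8, 96.1] [0.0, 4.1, -3.9] rows 3.513808345213214 0.5263354406525446
```

View pics/w5.png

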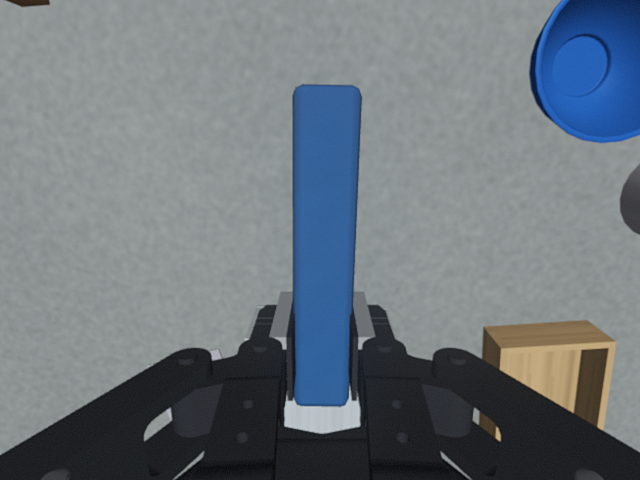

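The wrist view shows the blue bar (327,245) held centred and parallel. Moving over the tray, then checking the held scoop's angle.

```bash
python3 -m handwheel '[[-20,45,-1,0,1,-1,1],[-42,90,-1,0,2,-2,1],[-64,140,-1,0,3,-4,1],[-80,174,-1,0,4,-4,1],[-84,179,-1,0,4,-4,1],[-84,179,-1,0,4,-4,1]]'; cat > held.py <<'E'
from h import *
def held():
    o=robot.observe();q=R.from_quat(np.roll(o['eef_rot'],-1))
    im,d,c=cam('wrist');P=pts(d,c);hsv=cv2.cvtColor(im,cv2.COLOR_BGR2HSV)
    T=q.inv().apply((P-o['position']).reshape(-1,3)).reshape(P.shape)*1000
    m=(d>0)&(hsv[...,1]>110)&(hsv[...,0]>95)&(hsv[...,0]<125)&(np.abs(T[...,1])<25)&(T[...,0]>15)&(T[...,0]<90)&(np.abs(T[...,2]+18)<30)
    Q=T[m];a=np.polyfit(Q[:,0],Q[:,2],1);bins=[Q[abs(Q[:,0]-x)<4] for x in range(25,75,5)]
    mid=[(b[:,1].min()+b[:,1].max())/2 for b in bins]
    e=np.polyfit(range(25,75,5),mid,1)
    print('bar in tool: xmax',Q[:,0].max().round(1),'pitch slope deg',np.degrees(a[0]).round(2),'top z at 0',a[1].round(1),'lateral deg',np.degrees(e[0]).round(2),'at 0',e[1].round(1))
if __name__=='__main__':
    held(); plan()
E
python3 -c "
from held import *
held()
o=(634.8,-67.6)
def T(y,z,p,x=0):return ((o[0]+.1817*y+.9833*x,o[1]+.9833*y-.1817*x,z),79.5,p)
plan(T(119,100,4),T(119,64,4))"
```

```text
t: 10.35
position: [0.6565, 0.0491, 0.1594]
eef_rot: [-0.023, 0.768, 0.639, 0.026]
wrist_force: [-0.5, 0.0, -1.5]
width: 0.018
grasp_force: 98.0
bar in tool: xmax 81.6 pitch slope deg 0.17 top z at 0 -22.1 lateral deg 0.89 at 0 0.9
t 10.4 pos [656.3  49.7 159.8] w 18.0 yaw 79.6 F [-0.5  0.4 -2.4]
[-4.4, 0.2, 59.6] [-0.1, 0.0, 0.1] rows 0.9565586531270442 0.011408411605645985
[-6.9, 0.3, 95.5] [-0.1, 0.0, 0.1] rows 1.532552656133673 0.011408411605645985
```

```bash
python3 -m handwheel '[[-4,0,50,0,0,-0.5,1],[-6,0,80,0,0,-0.5,1],[-7,0,93,0,0,-0.5,1],[-7,0,96,0,0,-0.5,1],[-7,0,96,0,0,-0.5,1]]'; python3 -c "
from h import *
plan()"
```

```text
t: 11.02
position: [0.6587, 0.0493, 0.0661]
eef_rot: [-0.021, 0.765, 0.643, 0.028]
wrist_force: [0.1, -0.3, -1.7]
width: 0.0177
grasp_force: 97.9
t 11.03 pos [658.7  49.3  66.1] w 17.7 yaw 80.1 F [ 0.1 -0.3 -1.7]
```

```bash
python3 -m handwheel '[[0,0,2,0,0,0,1],[0,0,2,0,0,0,1]]'; python3 -c "
from h import *
plan()
im,d,c=cam('top')
cv2.imwrite('pics/t6.png',cv2.resize(im[120:240,270:430],None,fx=4,fy=4,interpolation=2));plan()"
```

```text
t: 11.28
position: [0.6585, 0.0491, 0.0638]
eef_rot: [-0.021, 0.765, 0.643, 0.028]
wrist_force: [-0.3, -0.4, -0.5]
width: 0.0182
grasp_force: 97.9
t 11.28 pos [658.5  49.1  63.8] w 18.2 yaw 80.1 F [-0.3 -0.4 -0.5]
t 11.32 pos [658.5  49.   63.7] w 18.0 yaw 80.1 F [-0.2  0.   0. ]
```

View pics/t6.png

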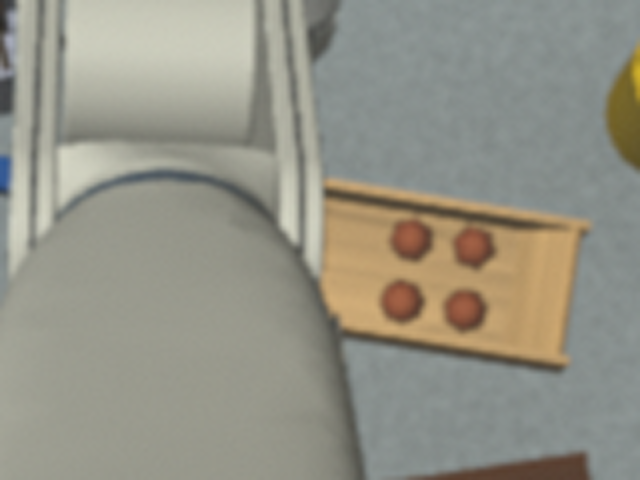

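The top view shows the fragments still in place at (410,240), (473,247), (402,300), (465,309), with the arm hiding the scoop. The scoop's weight is now on the tray floor. Now I'll push along the tray.

```bash
python3 -m handwheel '[[-5,-1.6,1,0,0,0,1],[-18,-1.8,0,0,0,0,1],[-32,-2,-1,0,0,0,1],[-45,-2,-2,0,0,0,1],[-57,-2.2,-3,0,0,0,1],[-68,-2.4,-4,0,0,0,1],[-78,-2.5,-4.5,0,0,0,1],[-86,-2.5,-5,0,0,0,1]]'; python3 -c "
from h import *
plan()
im,d,c=cam('top')
cv2.imwrite('pics/t7.png',cv2.resize(im[140:240,330:430],None,fx=5,fy=5,interpolation=2));plan()
im,d,c=cam('scene')
u,v=map(int,proj((.615,-.13,.02),c));cv2.imwrite('pics/s7.png',cv2.resize(im[v-60:v+60,u-80:u+80],None,fx=4,fy=4,interpolation=2))
a=cv2.imread('pics/t7.png');b=cv2.imread('pics/s7.png');b=cv2.resize(b,(400,300));a=cv2.resize(a,(300,300));cv2.imwrite('pics/j7.png',cv2.hconcat([a,b]))"
```

```text
t: 12.32
position: [0.6409, -0.0362, 0.0624]
eef_rot: [-0.021, 0.765, 0.643, 0.028]
wrist_force: [1.3, 4.6, 5.9]
width: 0.0182
grasp_force: 98.9
t 12.32 pos [640.9 -36.2  62.4] w 18.2 yaw 80.1 F [1.3 4.6 5.9]
t 12.38 pos [640.7 -37.   62.3] w 18.2 yaw 80.1 F [0.8 1.3 4. ]
```

View pics/j7.png

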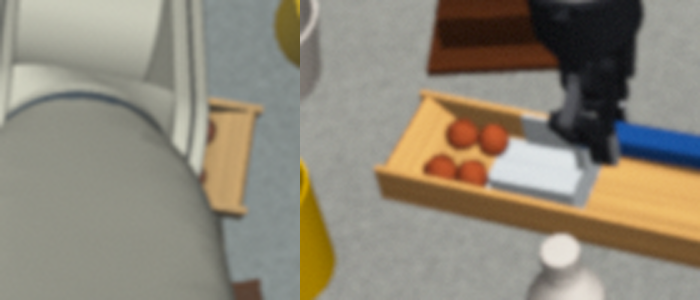

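The scene view shows the scoop nose against the fragments, which are gathered at the ramp foot (two at (462,132), (493,138) and two at (440,170), (472,174)). I'll keep pushing.

```bash
python3 -m handwheel '[[-10,0,-0.5,0,0,0,1],[-20,-0.3,-1,0,0,0,1],[-28,-0.4,-1.5,0,0,0,1],[-35,-0.4,-2,0,0,0,1],[-38,-0.4,-2.5,0,0,0,1],[-38,-0.4,-2.5,0,0,0,1]]'; cat > look.py <<'E'
from h import *
import sys
plan()
im,d,c=cam('scene')
u,v=map(int,proj((.62,-.12,.04),c));cv2.imwrite('pics/'+sys.argv[1],cv2.resize(im[v-75:v+75,u-100:u+100],None,fx=3,fy=3,interpolation=2))
E
python3 look.py s8.png
```

```text
t: 13.18
position: [0.634, -0.0734, 0.0622]
eef_rot: [-0.021, 0.765, 0.643, 0.028]
wrist_force: [2.0, 1.7, 5.6]
width: 0.0181
grasp_force: 99.1
t 13.18 pos [634.  -73.4  62.2] w 18.1 yaw 80.1 F [2.  1.7 5.6]
```

View pics/s8.png

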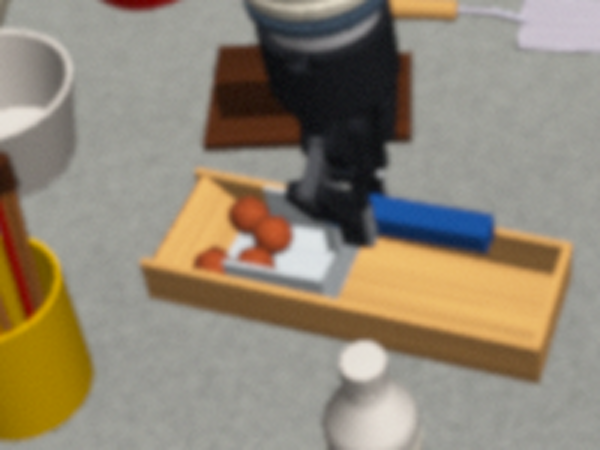

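The scene crop shows the bowl under the fragments: two (248,213), (271,235) and one (257,260) are over the floor, and one (210,262) is still ahead of the lip at the ramp. Next I ride the lip up the ramp with the nose tilting up.

```bash
cat >> h.py <<'E'
O=(634.8,-67.6)
def T(y,z,p,x=0,yaw=80.1):return ((O[0]+.1817*y+.9833*x,O[1]+.9833*y-.1817*x,z),yaw,p)
def chunks():
    im,d,c=cam('scene');P=pts(d,c);hsv=cv2.cvtColor(im,cv2.COLOR_BGR2HSV)
    m=((hsv[...,0]<12)&(hsv[...,1]>120)&(np.abs(P[...,0]-.63)<.09)&(np.abs(P[...,1]+.1)<.15)&(P[...,2]<.25)&(d>0)).astype(np.uint8)
    n,l,s,_=cv2.connectedComponentsWithStats(cv2.erode(m,np.ones((2,2),np.uint8)))
    for i in range(1,n):
        if s[i,4]>8:
            p=P[l==i].mean(0)*1000;e=p[:2]-O;print('red',s[i,4],'tray xyz',(e@[.9833,-.1817]).round(1),(e@[.1817,.9833]).round(1),p[2].round(1),'ymin/max',((P[l==i][:,:2]*1000-O)@[.1817,.9833]).min().round(1),((P[l==i][:,:2]*1000-O)@[.1817,.9833]).max().round(1))
E
python3 -c "
from h import *
chunks()
plan(T(-5,57,-2),T(-10,56,-8),T(-15,50,-16),T(-15,120,-18))"
```

```text
red 15 tray xyz 112.7 -159.3 193.5 ymin/max -163.2 -156.5
red 13 tray xyz 113.9 -158.1 181.4 ymin/max -160.5 -156.1
red 217 tray xyz -5.9 -84.4 28.6 ymin/max -106.9 -67.0
red 35 tray xyz 28.6 -102.8 31.2 ymin/max -110.2 -97.2
t 13.28 pos [634.  -73.4  62.1] w 18.4 yaw 80.1 F [1.7 2.6 4.5]
[0.4, -0.3, 5.2] [0.2, -6.0, -0.0] rows 0.08314818641110418 0.5597222467573372
[-4.6, -0.3, 5.8] [0.2, -12.0, -0.0] rows 0.11892624885144852 1.1203027270829895
[-10.0, -0.4, 11.5] [0.2, -20.0, -0.0] rows 0.2435760787467412 1.8678992082093702
[-5.2, -0.2, -58.4] [0.2, -22.0, -0.0] rows 0.9376001106990461 2.054805907930295
```

```bash
python3 -m handwheel '[[0.4,0,2,0,-3,0,1],[0.4,0,5,0,-6,0,1],[-2,0,5.5,0,-9,0,1],[-4.6,0,6,0,-12,0,1],[-7,0,8,0,-16,0,1],[-10,0,11,0,-20,0,1],[-10,0,11,0,-20,0,1]]'; python3 -c "
from h import *
chunks()
plan(T(-15,120,-18),T(-15,150,-18))"
```

```text
t: 14.15
position: [0.6312, -0.0817, 0.0489]
eef_rot: [0.09, 0.758, 0.638, -0.107]
wrist_force: [-0.3, 0.1, -1.9]
width: 0.0183
grasp_force: 98.0
red 24 tray xyz 113.0 -158.6 189.1 ymin/max -162.1 -156.0
red 110 tray xyz 1.6 -77.6 37.2 ymin/max -88.9 -64.7
red 72 tray xyz 28.4 -116.3 47.7 ymin/max -125.6 -109.2
red 70 tray xyz -0.9 -56.5 32.0 ymin/max -66.0 -49.6
t 14.2 pos [631.4 -81.8  49.2] w 18.1 yaw 80.1 F [-0.3  0.5 -1.9]
[-19.8, 0.8, -68.0] [0.0, -2.0, 0.0] rows 1.1332109637016 0.19106659345194035
[-28.1, 0.8, -96.8] [0.0, -2.0, 0.0] rows 1.6131849971404086 0.19106659345194035
```

```bash
python3 -c "
from h import *
plan(T(-16,58,-24),T(-16,100,-30),T(-16,130,-30))"
```

```text
t 14.2 pos [631.4 -81.8  49.2] w 18.1 yaw 80.1 F [-0.3  0.5 -1.9]
[-3.8, 0.8, -8.1] [0.0, -8.0, 0.0] rows 0.14339219816265808 0.7517880743806491
[-15.3, 0.8, -48.5] [0.0, -14.0, 0.0] rows 0.813520477884525 1.312531917412986
[-23.5, 0.8, -77.3] [0.0, -14.0, 0.0] rows 1.2933732310059833 1.312531917412986
```

```bash
python3 -m handwheel '[[-2,0,-4,0,-4,0,1],[-4,0,-8,0,-8,0,1],[-7,0,-20,0,-11,0,1],[-15,0,-48,0,-14,0,1],[-23,0,-77,0,-14,0,1],[-23,0,-77,0,-14,0,1],[-23,0,-77,0,-14,0,1]]'; python3 -c "
from h import *
chunks()
o=robot.observe();print(o['wrist_force'])
import time
F=[]
for i in range(8): robot.camera('wrist');F.append(robot.observe()['wrist_force'])
print(np.mean(F,0),np.std(F,0))
im,d,c=cam('top');P=pts(d,c);hsv=cv2.cvtColor(im,cv2.COLOR_BGR2HSV)
m=((hsv[...,0]<12)&(hsv[...,1]>120)&(np.abs(P[...,0]-.63)<.09)&(np.abs(P[...,1]+.1)<.15)&(d>0)).astype(np.uint8);n,l,s,_=cv2.connectedComponentsWithStats(m)
for i in range(1,n):
  if s[i,4]>8: print('top',s[i],P[l==i].mean(0).round(3))
plan()"
```

```text
t: 15.08
position: [0.6311, -0.0831, 0.1296]
eef_rot: [0.167, 0.74, 0.621, -0.197]
wrist_force: [-1.1, 0.1, -2.8]
width: 0.0183
grasp_force: 98.0
red 269 tray xyz 1.7 -73.5 130.3 ymin/max -97.4 -52.9
red 28 tray xyz 113.2 -158.4 187.9 ymin/max -163.3 -156.4
[-1.46812708  1.16082416 -2.94492033]
[-0.20723111 -0.16381705 -2.14732523] [0.34235632 0.36353548 0.34589032]
top [383 168  21  11 137] [ 0.633 -0.147  0.134]
top [379 180  20  10 138] [ 0.609 -0.138  0.132]
t 15.57 pos [631.9 -82.7 130.4] w 18.1 yaw 80.0 F [ 0.5  0.  -2.4]
```

```bash
python3 -c "
from h import *
z=np.load('top0.npz');c={k:(float(z[k]) if z[k].ndim==0 else z[k]) for k in('fov_y','cx','cy','view')};P=pts(z['d'],c)*1000
m=(z['d']>0)
for x in range(560,880,40):
  print(x,[int(np.max(np.r_[0,P[m&(abs(P[...,0]-x)<20)&(abs(P[...,1]-y)<20)][:,2]])) for y in range(-200,-560,-40)])
C=np.array([530,-352.7])
for yaw in (-15,):
  u=np.array([np.cos(np.radians(yaw)),np.sin(np.radians(yaw))]);W=[]
  for th,nz,nh in((-25,150,20),(0,110,20),(20,88,20),(40,78,22),(60,72,22),(78,72,25)):
    t=np.radians(th);h=-107.5*np.cos(t)+52*np.sin(t);zz=-52*np.cos(t)-107.5*np.sin(t)
    p=C+(nh-h)*u;W.append(((p[0],p[1],nz-zz),yaw,th));print(th,p.round(0),round(nz-zz))
plan(((575,-140,225),50,-25),((520,-260,225),10,-25),*W)
"
```

```text
560 [39, 7, 73, 75, 68, 72, 6, 6, 5]
600 [38, 5, 6, 74, 73, 4, 7, 5, 6]
640 [40, 6, 4, 4, 8, 6, 7, 6, 5]
680 [5, 185, 220, 93, 5, 6, 6, 4, 4]
720 [9, 208, 208, 208, 5, 5, 6, 61, 7]
760 [6, 218, 218, 94, 6, 6, 91, 94, 95]
800 [7, 6, 5, 6, 4, 5, 95, 97, 94]
840 [7, 5, 6, 5, 5, 4, 93, 94, 93]
-25 [ 665. -389.] 152
0 [ 653. -386.] 162
20 [ 630. -379.] 174
40 [ 599. -371.] 187
60 [ 560. -361.] 191
78 [ 527. -352.] 188
t 15.57 pos [631.9 -82.7 130.4] w 18.1 yaw 80.0 F [ 0.5  0.  -2.4]
[-104.8, -45.9, -48.9] [14.0, 4.8, 26.6] rows 1.9907401535617943 2.849846125102744
[-215.4, -79.5, 14.8] [32.5, 4.3, 62.1] rows 3.680676145969133 6.564941116249114
[-266.8, 85.0, 129.7] [44.0, 3.7, 84.3] rows 4.937166667664623 8.896177772274626
[-271.0, 73.1, 120.2] [25.0, 22.6, 92.7] rows 4.886310721777954 9.21314437905885
[-275.0, 49.0, 109.0] [8.6, 37.6, 97.1] rows 4.797964737281111 9.76731827797939
[-279.2, 16.8, 96.0] [-8.6, 52.3, 99.6] rows 4.732068494806407 10.541097007472906
[-278.3, -23.2, 90.5] [-26.6, 66.7, 99.7] rows 4.696716290980851 11.485446957337642
[-274.1, -57.3, 91.6] [-43.4, 79.2, 97.9] rows 4.714467450888939 12.444135469963092
```

```bash
python3 -m handwheel '[[-15,-7,-20,2,0.5,4,1],[-42,-20,-40,5,1.5,10,1],[-75,-35,-49,10,3,19,1],[-105,-46,-49,14,4.8,26.6,1],[-130,-54,-40,18,4.8,35,1],[-158,-63,-22,23,4.8,44,1],[-188,-72,-3,28,4.5,53,1],[-215,-80,15,32.5,4.3,62,1],[-215,-80,15,32.5,4.3,62,1],[-215,-80,15,32.5,4.3,62,1]]'; cat > tub.py <<'E'
from h import *
C=np.array([530,-352.7])
yaw=-15;u=np.array([np.cos(np.radians(yaw)),np.sin(np.radians(yaw))]);W=[]
for th,nz,nh in((-25,150,20),(0,110,20),(20,88,20),(40,78,22),(60,72,22),(78,72,25)):
    t=np.radians(th);h=-107.5*np.cos(t)+52*np.sin(t);zz=-52*np.cos(t)-107.5*np.sin(t)
    p=C+(nh-h)*u;W.append(((p[0],p[1],nz-zz),yaw,th))
plan(((600,-340,225),-10,-25),*W)
o=robot.observe();print('j',o['joint_pos'].round(2))
E
python3 tub.py
```

```text
t: 16.82
position: [0.5195, -0.2596, 0.2248]
eef_rot: [0.019, 0.972, 0.087, -0.216]
wrist_force: [-0.5, 0.7, -2.4]
width: 0.018
grasp_force: 98.0
t 16.82 pos [ 519.5 -259.6  224.8] w 18.0 yaw 10.2 F [-0.5  0.7 -2.4]
[58.8, 93.3, -27.8] [8.5, 0.0, 18.3] rows 1.8197607474774524 1.8836558072923903
[139.6, 152.8, 15.3] [10.6, 0.0, 22.8] rows 3.321029925183505 2.35094310733556
[125.5, 147.7, 10.6] [5.4, 24.6, 24.8] rows 3.1062916783976973 3.301417844330712
[100.7, 137.4, 9.3] [1.1, 44.3, 25.8] rows 2.729729468235931 4.7884374669874035
[68.6, 123.7, 9.6] [-3.5, 63.9, 26.3] rows 2.267654842628449 6.467334844067659
[33.8, 106.6, 21.2] [-8.4, 83.5, 26.3] rows 1.8209107429250304 8.22087650021305
[7.1, 92.0, 37.2] [-12.9, 101.1, 25.8] rows 1.5920195024813577 9.829433703150153
j [-0.37  0.55  1.51 -0.22  1.47  1.09]
```

```bash
python3 -m handwheel '[[15,25,-8,2,0,5,1],[35,60,-20,5,0,11,1],[59,93,-27,8,0,18,1],[90,120,-15,9.5,0,20,1],[118,140,0,10.5,0,22,1],[138,152,13,10.6,0,22.8,1],[136,151,13,9,8,23.5,1],[131,149.5,12,7,16,24,1],[125,148,11,5.4,24.6,24.8,1],[125,148,11,5.4,24.6,24.8,1]]'; python3 tub.py
```

```text
t: 18.08
position: [0.6504, -0.3839, 0.1624]
eef_rot: [-0.0, 0.991, -0.13, -0.001]
wrist_force: [0.4, 0.2, -1.9]
width: 0.0182
grasp_force: 98.1
t 18.07 pos [ 650.4 -383.9  162.4] w 18.2 yaw -15.0 F [ 0.4  0.2 -1.9]
[-60.2, -29.4, -62.5] [-1.1, -24.8, -4.9] rows 1.4654059246374396 2.3685972723254785
[15.0, 1.0, 10.7] [0.0, -24.9, 0.0] rows 0.29544571704871514 2.3236155752215524
[3.1, 1.0, 0.4] [0.0, 0.1, 0.0] rows 0.0527278139257383 0.013483750401127712
[-21.2, 1.0, -11.2] [0.0, 20.1, 0.0] rows 0.38366094097456666 1.8819999872234765
[-53.5, 1.0, -24.4] [-0.0, 40.1, 0.0] rows 0.9413974508267793 3.7511565639875117
[-93.7, 1.0, -28.5] [-0.0, 60.1, 0.0] rows 1.5676710533527045 5.62031463933827
[-128.0, 0.9, -25.3] [-0.0, 78.1, 0.0] rows 2.0870456112544127 7.30255723605571
j [-0.55  0.68  1.35 -0.    1.11  1.28]
```

```bash
cat > tub.py <<'E'
from h import *
C=np.array([530,-352.7])
def N(th,yaw,nz,nh=22):
    u=np.array([np.cos(np.radians(yaw)),np.sin(np.radians(yaw))])
    t=np.radians(th);h=-107.5*np.cos(t)+52*np.sin(t);zz=-52*np.cos(t)-107.5*np.sin(t)
    p=C+(nh-h)*u;return ((p[0],p[1],nz-zz),yaw,th)
if __name__=='__main__':
    plan(N(10,-13,95),N(20,-8,85),N(30,-2,80),N(40,5,78),N(50,14,76),N(60,22,75),N(70,30,75),N(78,30,75))
    o=robot.observe();print('j',o['joint_pos'].round(2))
E
python3 tub.py
```

```text
t 18.07 pos [ 650.4 -383.9  162.4] w 18.2 yaw -15.0 F [ 0.4  0.2 -1.9]
[-5.6, -3.1, -2.5] [0.2, 10.1, -2.0] rows 0.11033925956105327 0.9649119242790597
[-20.0, -11.8, -8.2] [1.2, 20.1, -6.9] rows 0.3934783043474326 1.9901683137980957
[-37.6, -19.0, -16.3] [3.4, 30.0, -12.7] rows 0.7230553008272059 3.060497345674001
[-57.8, -23.3, -24.4] [7.0, 39.7, -19.1] rows 1.0704689250010184 4.17234229951974
[-79.6, -23.9, -29.2] [12.6, 49.0, -27.1] rows 1.4094306277546915 5.367356316330239
[-99.9, -17.5, -31.5] [19.3, 58.0, -33.5] rows 1.6994696937349758 6.511546023409946
[-117.5, -6.1, -31.1] [27.4, 66.3, -39.1] rows 1.9466462736994041 7.638410199496529
[-129.1, 5.5, -28.2] [30.5, 73.8, -37.7] rows 2.1158955490204536 8.254641435166276
j [-0.55  0.68  1.35 -0.    1.11  1.28]
```

```bash
python3 -m handwheel '[[-5.6,-3,-2.5,0.2,10,-2,1],[-20,-12,-8,1.2,20,-7,1],[-29,-15.5,-12,2.3,25,-9.8,1],[-38,-19,-16,3.4,30,-12.7,1],[-48,-21,-20,5.2,35,-16,1],[-58,-23,-24,7,39.7,-19,1],[-69,-23.5,-27,10,44.3,-23,1],[-80,-24,-29,12.6,49,-27,1],[-80,-24,-29,12.6,49,-27,1],[-80,-24,-29,12.6,49,-27,1]]'; python3 tub.py; cat > red.py <<'E'
from h import *
def red():
  for n in('scene','top'):
    im,d,c=cam(n);P=pts(d,c);hsv=cv2.cvtColor(im,cv2.COLOR_BGR2HSV)
    m=((hsv[...,0]<12)&(hsv[...,1]>100)&(hsv[...,2]<180)&(np.abs(P[...,0]-.56)<.16)&(np.abs(P[...,1]+.22)<.27)&(d>0)&(P[...,2]<.3)).astype(np.uint8);k,l,s,_=cv2.connectedComponentsWithStats(m)
    for i in range(1,k):
      if s[i,4]>8: print(n,s[i],P[l==i].mean(0).round(3),im[l==i].mean(0).round())
red()
E
python3 red.py
```

```text
t: 19.32
position: [0.583, -0.3423, 0.1912]
eef_rot: [-0.051, 0.899, 0.11, 0.42]
wrist_force: [-0.4, 1.1, -0.8]
width: 0.0183
grasp_force: 98.2
t 19.32 pos [ 583.  -342.3  191.2] w 18.3 yaw 13.9 F [-0.4  1.1 -0.8]
[13.2, 51.1, 56.9] [-13.7, -39.3, 23.8] rows 1.2414150670783477 4.4795840436924275
[12.3, 36.6, 46.8] [-12.6, -29.7, 18.1] rows 0.9702022430387641 3.460452213000203
[10.9, 21.8, 32.4] [-10.2, -19.9, 12.3] rows 0.6476928902843062 2.3857263939408133
[7.1, 8.3, 15.1] [-6.2, -10.0, 6.3] rows 0.29889927505756925 1.2524264112221615
[-1.3, -2.7, -2.4] [0.1, -0.1, -0.0] rows 0.0613286632877096 0.014309828013076181
[-12.9, -6.9, -19.9] [6.7, 9.9, -4.6] rows 0.39493367572424765 1.2004925416455514
[-26.5, -5.3, -35.7] [14.1, 19.8, -8.1] rows 0.7168473835421648 2.3933903810381096
[-38.8, -0.8, -46.0] [14.7, 27.8, -7.1] rows 0.9629429920014582 3.0089660850605697
j [-0.86  0.52  1.91  1.35  0.78 -0.59]
scene [ 210  241   69   35 2010] [ 0.482 -0.143  0.025] [20. 37. 70.]
scene [112 259   8  13  53] [ 0.699 -0.289  0.211] [24. 37. 63.]
scene [131 258  25  12 185] [ 0.514 -0.36   0.026] [ 47.  74. 148.]
scene [105 270   8  13  50] [ 0.712 -0.3    0.198] [24. 35. 60.]
scene [135 275  12  16  80] [ 0.71  -0.251  0.184] [23. 37. 64.]
scene [124 308  13  28  31] [ 0.714 -0.295  0.084] [12. 17. 57.]
scene [148 311   6  19  22] [ 0.704 -0.263  0.079] [ 22.  51. 112.]
top [476 213   5   7  26] [ 0.547 -0.349  0.059] [ 71.  91. 145.]
top [462 227  10   8  62] [ 0.518 -0.329  0.026] [ 68.  90. 149.]
top [471 231  20  13 129] [ 0.501 -0.359  0.033] [ 67.  89. 145.]
top [355 234  63  23 498] [ 0.489 -0.142  0.018] [56. 71. 96.]
top [369 256  52  21 298] [ 0.433 -0.169  0.007] [55. 69. 94.]
top [364 258  24   9  62] [ 0.445 -0.114  0.044] [56. 69. 93.]
top [361 274   7   3  12] [ 0.417 -0.091  0.006] [57. 70. 95.]
```

```bash
python3 -m handwheel '[[-13,-7,-20,6.7,10,-4.6,1],[-20,-6,-28,10.5,15,-6.4,1],[-26,-5,-36,14,20,-8,1],[-26,-5,-36,14,20,-8,1],[-20,-6,-46,14,20,-8,1],[-20,-6,-46,14,20,-8,1]]'; python3 tub.py|tail -1; python3 red.py | grep -v ' 0\.4[0-9]* -0\.1\|0\.7'; python3 -c "
from held import *
try: held()
except Exception as e: print(e)
F=[]
for i in range(4): robot.camera('wrist');F.append(robot.observe()['wrist_force'])
print(np.mean(F,0))"
```

```text
t: 20.18
position: [0.534, -0.3474, 0.2071]
eef_rot: [-0.147, 0.79, 0.212, 0.556]
wrist_force: [0.5, -0.1, -2.0]
width: 0.0182
grasp_force: 98.4
j [-1.06  0.68  1.85  1.36  1.29 -0.94]
scene [131 257  25  13 182] [ 0.512 -0.361  0.024] [ 48.  76. 151.]
top [462 227  10   8  64] [ 0.518 -0.33   0.026] [ 70.  91. 148.]
top [471 230  20  14 140] [ 0.503 -0.361  0.026] [ 68.  89. 146.]
top [361 248  27  18 140] [ 0.46  -0.109  0.043] [55. 69. 93.]
top [364 263   5   4  12] [ 0.441 -0.092  0.043] [56. 70. 94.]
bar in tool: xmax 80.6 pitch slope deg 0.35 top z at 0 -22.6 lateral deg 0.95 at 0 1.0
[-0.16634217 -0.02318112 -2.02594248]
```

```bash
python3 -c "
from h import *
plan(((525,-335,280),30,45),((510,-270,280),50,15),((490,-200,280),80,0))"
```

```text
t 20.52 pos [ 533.4 -347.7  205.2] w 18.4 yaw 29.9 F [-0.3 -1.  -1.5]
[70.1, -15.2, -26.3] [0.1, -25.2, -0.1] rows 1.2219030746520412 2.354095196505955
[76.7, -79.0, -8.1] [14.2, -54.6, -15.4] rows 1.7662562524986565 5.464865114330397
[82.6, -149.7, 8.4] [30.6, -65.4, -43.5] rows 2.7388276978640445 7.882218492763629
```

```bash
python3 -m handwheel '[[40,-8,-15,0,-6,0,1],[60,-12,-22,0,-16,0,1],[70,-15,-26,0,-25,0,1],[72,-36,-20,5,-35,-5,1],[74,-58,-14,9,-45,-10,1],[77,-79,-8,14,-54,-15,1],[79,-103,-2,20,-58,-25,1],[81,-127,3,25,-62,-34,1],[83,-150,8,30.6,-65.4,-43.5,1],[83,-150,8,30.6,-65.4,-43.5,1],[83,-150,8,30.6,-65.4,-43.5,1]]'; cat > rest.py <<'E'
from held import *
held()
im,d,c=cam('top');P=pts(d,c)*1000
cv2.imwrite('pics/t9.png',im)
hsv=cv2.cvtColor(im,cv2.COLOR_BGR2HSV)
m=((hsv[...,0]<12)&(hsv[...,1]>100)&(hsv[...,2]>120)&(np.hypot(P[...,0]-530,P[...,1]+353)<75)).astype(np.uint8);k,l,s,_=cv2.connectedComponentsWithStats(m)
print('tub reds',[(s[i,4],P[l==i].mean(0).round()) for i in range(1,k) if s[i,4]>8])
Q=P[192:252,450:512].reshape(-1,3);Q=Q[(Q[:,2]>62)&(Q[:,2]<80)];print('tub',cv2.minEnclosingCircle(Q[:,:2].astype(np.float32)))
im,d,c=cam('wrist');P=pts(d,c)*1000;cv2.imwrite('pics/w9.png',im)
m=(d>0)&(P[...,2]>38)&(P[...,2]<52)&(np.hypot(P[...,0]-462,P[...,1]+146)<90)
if m.sum()>50:print('rest wrist',cv2.minAreaRect(P[m][:,:2].astype(np.float32)),m.sum())
plan()
E
python3 rest.py
```

```text
t: 21.9
position: [0.4896, -0.1989, 0.2803]
eef_rot: [-0.001, 0.766, 0.643, 0.0]
wrist_force: [0.1, 0.2, -3.0]
width: 0.0179
grasp_force: 98.2
bar in tool: xmax 81.6 pitch slope deg 0.13 top z at 0 -22.1 lateral deg 0.92 at 0 0.9
tub reds []
tub ((474.7113037109375, -355.518310546875), 10.489555358886719)
rest wrist ((463.888671875, -148.95166015625), (40.239784240722656, 130.04519653320312), 7.734856605529785) 4154
t 22.05 pos [ 489.4 -200.2  280.2] w 17.9 yaw 79.8 F [-0.3  0.9 -2.1]
```

```bash
python3 -c "
from h import *
plan(((453.1,-83.5,170),98.8),((453.1,-83.5,98),98.8))"
```

```text
t 22.05 pos [ 489.4 -200.2  280.2] w 17.9 yaw 79.8 F [-0.3  0.9 -2.1]
[108.3, -56.3, 110.4] [0.0, -0.1, -19.0] rows 2.6337541431018745 1.7731617313165091
[108.2, -56.3, 182.4] [0.0, -0.1, -19.0] rows 3.511106240858096 1.7731617313165091
```

```bash
python3 -m handwheel '[[36,-19,30,0,0,-6,1],[72,-38,70,0,0,-13,1],[105,-55,100,0,0,-19,1],[108,-56,110,0,0,-19,1],[108,-56,110,0,0,-19,1],[108,-56,110,0,0,-19,1]]'; python3 rest.py; python3 -c "
from h import *
im,d,c=cam('scene');P=pts(d,c)*1000;hsv=cv2.cvtColor(im,cv2.COLOR_BGR2HSV)
m=((hsv[...,0]<12)&(hsv[...,1]>100)&(hsv[...,2]>110)&(np.abs(P[...,0]-500)<150)&(np.abs(P[...,1]+230)<220)&(d>0)&(P[...,2]<250)).astype(np.uint8);k,l,s,_=cv2.connectedComponentsWithStats(m)
print([(s[i],P[l==i].mean(0).round(),im[l==i].mean(0).round()) for i in range(1,k) if s[i,4]>8])
plan(((453.1,-83.5,98),98.8))"
```

```text
t: 22.8
position: [0.4547, -0.085, 0.1714]
eef_rot: [0.001, 0.651, 0.759, 0.001]
wrist_force: [0.5, -0.3, -1.8]
width: 0.0181
grasp_force: 98.2
bar in tool: xmax 81.4 pitch slope deg 0.06 top z at 0 -22.0 lateral deg 1.12 at 0 0.6
tub reds [(np.int32(60), array([ 555., -365.,   27.])), (np.int32(59), array([ 518., -329.,   26.])), (np.int32(123), array([ 504., -362.,   26.]))]
tub ((529.9708862304688, -352.94598388671875), 58.149574279785156)
t 22.95 pos [454.2 -84.7 171.3] w 18.0 yaw 98.9 F [-0.  -0.3 -1.8]
[(array([162, 202,  43,  28, 349], dtype=int32), array([ 366., -289.,   44.]), array([  7.,   9., 130.])), (array([131, 257,  25,  13, 202], dtype=int32), array([ 512., -361.,   24.]), array([ 49.,  78., 155.]))]
t 23.0 pos [454.  -84.5 171.1] w 18.4 yaw 98.9 F [-1.2  0.1 -1.9]
[1.2, -0.8, 73.1] [0.1, 0.0, 0.1] rows 1.1705886606171003 0.011649947988763521
```

All four fragments are in the tub (blobs of 60, 59 and 123 px at z≈26, the last being two touching), and the tub hasn't moved. Lowering the scoop onto the rest.

```bash
python3 -m handwheel '[[1,-0.8,30,0,0,0,1],[1,-0.8,58,0,0,0,1],[1,-0.8,70,0,0,0,1],[1,-0.8,73,0,0,0,1],[1,-0.8,73,0,0,0,1]]'; python3 -c "
from held import *
held();plan(((453.1,-83.5,98),98.8))
F=[]
for i in range(3): robot.camera('wrist');F.append(robot.observe()['wrist_force'])
print(np.mean(F,0))"
```

```text
t: 23.62
position: [0.4529, -0.0831, 0.098]
eef_rot: [0.0, 0.65, 0.76, 0.001]
wrist_force: [0.0, 0.6, -2.1]
width: 0.0177
grasp_force: 98.2
bar in tool: xmax 81.4 pitch slope deg 0.08 top z at 0 -22.0 lateral deg 1.06 at 0 0.7
t 23.68 pos [453.1 -83.1  98.2] w 18.2 yaw 98.9 F [-1.1  0.3 -1.4]
[-0.4, -0.0, 0.2] [0.1, -0.0, 0.1] rows 0.006973385470124601 0.015532251833637593
[ 0.33242726 -0.34204845 -1.98430319]
```

```bash
python3 -m handwheel '[[0,0,1,0,0,0,1],[0,0,1.5,0,0,0,1],[0,0,1.5,0,0,0,1]]'; python3 -m handwheel '[[0,0,1,0,0,0,1],[0,0,1,0,0,0,1]]'
```

```text
t: 24.2
position: [0.4526, -0.0829, 0.0964]
eef_rot: [0.0, 0.65, 0.76, 0.0]
wrist_force: [-1.6, 0.9, 4.2]
width: 0.0182
grasp_force: 99.3
t: 24.45
position: [0.4527, -0.0827, 0.0963]
eef_rot: [0.0, 0.65, 0.76, 0.001]
wrist_force: [-5.6, 4.5, 17.8]
width: 0.0184
grasp_force: 101.4
```

```bash
python3 -m handwheel '[[0,0,-1,0,0,0,1],[0,0,-1,0,0,0,1],[0,0,-1,0,0,0,1]]' 20; python3 -m handwheel '[[0,0,0,0,0,0,0],[0,0,0,0,0,0,0],[0,0,0,0,0,0,-0.3],[0,0,0,0,0,0,-0.3],[0,0,-30,0,0,0,-0.3],[0,0,-80,0,0,0,-0.3],[0,0,-140,0,0,0,-0.3],[0,0,-160,0,0,0,-0.3]]'; python3 - <<'E'
from h import *
im,d,c=cam('wrist');P=pts(d,c);scoop(P,cv2.cvtColor(im,cv2.COLOR_BGR2HSV),(.46,-.12),.045);plan()
E
```

```text
t: 24.82
position: [0.4527, -0.0829, 0.0964]
eef_rot: [0.0, 0.65, 0.76, 0.0]
wrist_force: [-0.8, 1.5, 7.4]
width: 0.0183
grasp_force: 99.4
t: 25.82
position: [0.454, -0.0834, 0.2596]
eef_rot: [0.003, 0.65, 0.76, 0.002]
wrist_force: [0.1, -0.2, -0.9]
width: 0.0554
grasp_force: 0.0
bar [448.6 -54.7] [ 19.4 105.5] 8.14 z 118.6 3992
rim [ 460.  -136.8] [68.2 67.4] 8.11 z 78.5 820
t 25.88 pos [454.5 -83.5 260.6] w 55.4 yaw 98.9 F [ 1.6 -0.6  2.4]
```

```bash
python3 - <<'E'
from h import *
z=np.load('scene0.npz');im,d,c=cam('scene');P=pts(d,c)*1000
m=((cv2.absdiff(im,z['im']).max(2)>40)&(P[...,2]<160)&(P[...,0]>0)).astype(np.uint8);m=cv2.morphologyEx(m,cv2.MORPH_OPEN,np.ones((3,3),np.uint8))
k,l,s,_=cv2.connectedComponentsWithStats(m)
for i in range(1,k):
    if s[i,4]>30: print(s[i],P[l==i].mean(0).round())
E
```

```text
[237 214  75  19 802] [445. -75. 100.]
[223 236  43  23 870] [ 476. -144.   54.]
[130 257  27  15 264] [ 512. -363.   22.]
[435 271  46  20 482] [485. 323.  -1.]
[420 278  43  24 546] [519. 274.  -1.]
[430 294  33  16 313] [552. 284.  -1.]
[226 299  13  11 122] [ 594. -150.    4.]
[244 301  14  13 129] [ 599. -112.    4.]
[219 311  13  10 103] [ 626. -157.    4.]
[237 315  14  10 114] [ 633. -119.    5.]
```

Only the scoop and the fragments have changed place, so I'm handing in.

```bash
python3 -c "
from rig import robot
print(robot.hand_in())"
```

```text
the job is handed in; nothing more can be done
None
```

The job is handed in: I drew the scoop out, set it down and let go, then tipped all four fragments into the tub and laid the empty scoop upright along the rest beam, about 2 mm off its middle; at about 26 s nothing else had moved.

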